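# Roll a fresh mortar drum up the draining gutter to its stop

### The arm

A 6-joint arm with a two-finger parallel gripper is mounted at the origin on the work surface. World frame = base frame: x ahead of the robot, y to its left, z up, the work surface at z = 0. Lengths are in m, angles in rad, forces in N, time in s.
With the tool pointing down it reaches from about 0.425 to 0.95 m from the base axis. Payload 3.5 kg.
Tool frame: the origin (TCP) lies on the centre line of the jaws, within the pads' length; the fingertips stand 14 mm ahead of it and the grasp point (between the pads) lies 5 mm behind it (ctrl.finger_overhang is the distance from the TCP to the fingertips, in m); z points along the fingers, y is the line along which they close (so a half turn about z gives the same grasp; the last joint's range is limited). The gripper opens to 85 mm and grips with 20 to 120 N. Pads are 22 mm wide; open, the fingers measure 114 mm over their backs; the gripper's body (76 mm by 85 mm) begins 54 mm behind the grasp point. The pads swing forward as they close: fully open they stand 13 mm farther back than shut.
Start: joints at [-1.436, 0.286, 1.577, -0, 1.279, -0.15], TCP at [0.19, -0.648, 0.245] pointing down, gripper open.
Joint ranges: [-2.77, 2.77], [-0.9, 2.22], [0.21, 2.48], [-1.53, 4.67], [0.24, 2.81], [-2.84, 2.84]. Speed limits (rad/s): [2.79, 2.79, 3.14, 3.14, 3.14, 3.14].

### API

Orientations are given as a unit quaternion [x, y, z, w].
In Python, from plant import ctrl gives the robot as it stands.
- The arm moves only by the tool send_rows, never from a script. Its argument "moves" is text: rows parted by semicolons, each of 7 numbers parted by spaces: the turn, a rotation vector about the tool's x, y, z in units of 360 degrees (1.0 is 360 degrees), then the shift along the tool's x, y, z in units of 20 cm (1.0 is 20 cm), then the gripper's target within -1 to 1 (fully open at 1, half-way at 0, shut at -1). A call has 1 to 12 rows; each row is the pose to reach, as a shift and turn from the pose commanded when the call began, along the tool's axes at that moment, turning the shorter way round; what a row does not reach only later rows make up. A row lasts 1/8 s, in which the tool goes at most 62.5 mm and 10.7 degrees, less where a joint would pass 70% of its speed; a pose out of reach is approached as far as the arm can. A call with a number of a shift or a turn outside -1 to 1 is refused whole. A call with a gripper value outside its range is refused whole. The fingers move at their own pace and stop on an object; "newtons" is the grip in N (left out, the last holds). Time passes only in rows, so rows that repeat a pose let the fingers close. It gives the time, the measured TCP pose, the force, the opening and the grip force at its end, in the units of the state.
- ctrl.get_state(): the state, without advancing time (a new reading comes with each control period).
- ctrl.read_camera(name): name is "scene" or "top" or "wrist"; returns a dict with "image" (400x640x3 uint8, red, green, blue), "fovy" (degrees; the focal length in pixels is half the picture's height over the tangent of half this angle, whatever the lens; pixels are square), "cx", "cy" (the principal point, pixels), "extrinsics" (4x4, takes a point from camera to world coordinates). Camera axes: x right, y up, looking along -z (the intrinsics and any distortion apply to the point x, -y, -z); pixel columns grow to the right and rows downward; lengths in m; the calibration is good to about 2 mm. A picture is of the moment at which its call begins. There is no depth.
- ctrl.sign_off(): hands the job in; it is judged then, once.
The state is a dict: "time": time; "qpos": joint angles; "dq": joint speeds; "joint_efforts": joint torques, N m; "eef_pos": TCP position; "tcp_rot": TCP orientation; "contact_force": force on the tool from outside, world axes, zero at the start; "wrist_torque": the same for the moment, N m; "opening": opening from 0.0 (shut) to 1.0 (fully open); "finger_force": force on a finger pad.
Only numpy, scipy, OpenCV 4.12 (cv2) and the standard library are available. Lean on these libraries where they do the work, as an engineer would, in place of code of your own. Each camera call takes 0.05 s, during which the arm holds its last target. There are 200 camera calls.

### The job

The dark, freshly cast mortar drum is lying in the wet at the low end of the sloping zinc draining gutter. Roll it up the gutter with your fingertips, over the crest and on to the end stop, so that it stays there and does not roll back, then take your hand away. It is still green and marks easily: push it gently and steadily, never pick it up, do not let it run away down the gutter, and leave the other things on the bench where they are.

Things in the scene. Friction and masses are not known exactly. Their poses are not given: they have to be found in the camera images.
- drum: Fresh mortar drum, nearly black-brown: a cylinder 56 mm in diameter, 60 mm long, with a dark 22 mm bore in its end faces; 180 to 360 g. Origin at its centre; its y axis is the cylinder's axis and lies across the gutter, x and z turn as it rolls. Wet and rather slippery on the zinc. It starts at the low end, resting against the drip lip, and rolls freely downhill when nothing holds it.
- gutter: Fixed, open-topped zinc gutter with a flat floor. Origin on the floor at the crest, mid-width, 85 mm above the bench. x points uphill along the long run's floor (10 degrees above level), y across to the left, z square to the floor, up. The run goes from x = -260 mm to the crest at x = 0. Clear width 68 mm; side walls 18 mm high above the floor, 3 mm thick (6 at the rolled top edge).
- seat (a point): The drum's centre when it lies on the landing against the end stop, mid-width: x = 41.5, z = 14.7 mm in the gutter's frame. The landing is the 62 mm of floor past the crest; it falls 10 degrees from the crest to the stop, so a drum pushed past the crest rolls on by itself and stays.
- low_end (a point): Point on the run's floor at its low end, mid-width, inner face of the drip lip; about 40 mm above the bench. The lip is only 8 mm high and 3 mm thick (open 18 mm in the middle) and nothing stands beyond it but a drip tray 22 mm high on the bench, so a fingertip over 8 mm above the floor can come behind the drum from beyond this end.
- stop_top (a point): Middle of the top edge of the end stop, a steel plate 74 mm wide and 3 mm thick that closes the top end of the gutter, 45 mm above the landing's floor and square to it.
- cured_drum: Bystander: pale cured mortar drum, 56 mm diameter, 60 mm tall, standing on the bench beside the gutter, on its right as one looks up the slope. Origin at the centre of its underside.
- kiln_prop: Bystander: buff square kiln prop, 50 x 50 x 60 mm tall, on the bench to the left of the gutter near its top end. Origin at the centre of its underside.
- trowel: Bystander: flat trowel 200 mm long lying on the bench to the left of the gutter; its x axis points from the handle to the blade.
- bowl: Bystander: white mixing bowl, 150 mm across, 65 mm tall, on the right side of the bench. Origin at the centre of its underside.
- pot: Bystander: blue plastic pot, 90 mm across, 95 mm tall, on the left side of the bench. Origin at the centre of its underside.
- brush: Bystander: brush lying on the bench on the right, near the robot.
- jar: Bystander: amber jar with a steel cap, 70 mm across, 90 mm tall, on the left near the robot. Origin at the centre of its underside.
Not all that is in view belongs to the job. What is shaped like the drum but purple or yellow is not meant.

How it is judged:
At the end, for the whole second after the job is handed in: The drum lies still on the landing at the top of the gutter, carried by the gutter and against the end stop (its centre within 10 mm of the seat point) (distance between drum and seat below 0.01 m and linear speed of drum below 0.02 m/s and angular speed of drum below 0.5 rad/s and contact force between drum and gutter above 0.3 N); the robot touches nothing.
It fails at once if the drum is picked up: its centre rises more than 15 mm above where it rides on the run's floor (z of drum in the frame of gutter above 0.043 m).
It fails at once if the drum leaves the gutter (z of drum in the frame of gutter below 0.003 m or x of drum in the frame of gutter below -0.262 m).
It fails at once if the drum runs away, is flicked or dropped (faster than 0.4 m/s) (linear speed of drum above 0.4 m/s).
It fails at once if the green drum is pressed hard by the hand (more than 20 N) (contact force between the arm and drum above 20 N).
It fails at once if a bystander (cured drum, kiln prop, trowel, bowl, pot, brush, jar) is moved more than 20 mm or tipped (distance of any of cured_drum, kiln_prop, trowel, bowl, pot, brush, jar from where it was at the start of the episode above 0.02 m or angle between any of cured_drum, kiln_prop, bowl, pot, jar's own z axis and vertical above 0.3 rad).
It also fails if it takes over 40 s, if anything falls off the work surface, if the arm or the gripper's body presses on something with over 40 N, if the wrist force passes 120 N, or if a joint passes its speed limit or range.

## Working session

There is one attempt and no reset: what is moved stays moved. The work goes in short steps, Python scripts to look and compute and a tool call to move; the robot and the scene stay as the last step left them, time stands still between calls to the robot, and variables do not carry over. Pictures are saved under pics/ and viewed, at most 12 in all, crops included, and the job is handed in when it is done.

Besides the shell and the picture viewer there is one more tool, called after "Emit:" as name(argument=value, ...) on one line, values as JSON. send_rows: Moves the arm, as the interface text tells. Its arguments: {"type":"object","properties":{"moves":{"type":"string"},"newtons":{"type":"number"}},"required":["moves"]}

```bash
ls; mkdir -p pics
python3 - <<'E'
from plant import ctrl
import cv2,numpy as np
for n in("scene","top"):
    c=ctrl.read_camera(n); cv2.imwrite(f"pics/{n}0.png",c["image"][:,:,::-1]); np.savez(f"pics/{n}0.npz",**c)
    print(n,c["fovy"],c["cx"],c["cy"],{k:v for k,v in c.items() if k not in("image",)}["extrinsics"].round(4).tolist(),list(c))
s=ctrl.get_state(); print(s)
E
```

```text
pics
scene 42.973092681425214 321.05193214068936 190.91674479084924 [[-0.6783, -0.6338, 0.3718, 1.0047], [0.7348, -0.5819, 0.3486, 0.4816], [-0.0046, 0.5096, 0.8604, 1.2701], [0.0, 0.0, 0.0, 1.0]] ['image', 'fovy', 'cx', 'cy', 'extrinsics']
top 45.23596297548788 319.09045366116453 202.33372204787773 [[0.012, 0.9843, -0.1764, 0.2279], [-0.9999, 0.0137, 0.008, 0.0237], [0.0103, 0.1762, 0.9843, 1.5737], [0.0, 0.0, 0.0, 1.0]] ['image', 'fovy', 'cx', 'cy', 'extrinsics']
{'time': 0.1, 'qpos': array([-1.43599168e+00,  2.87127610e-01,  1.57804708e+00, -2.71360714e-05,
        1.27858392e+00, -1.49986353e-01]), 'dq': array([ 0.00026376, -0.00320348, -0.00314644,  0.00037573, -0.00014594,
       -0.00059966]), 'joint_efforts': array([ 8.81281157e-04, -4.07296085e+01, -2.93699688e+01, -1.59693591e-04,
        3.42800085e-03,  4.84973853e-06]), 'eef_pos': array([ 0.18960005, -0.64723326,  0.24404284]), 'tcp_rot': array([ 9.89877743e-01,  1.41918573e-01, -4.76760434e-06, -1.08304589e-03]), 'contact_force': array([ 0.60245669, -0.30245706,  0.5248856 ]), 'wrist_torque': array([-0.01428584, -0.04981014, -0.03954487]), 'finger_force': 0.0, 'opening': 0.9973412952372732}
```

View pics/scene0.png

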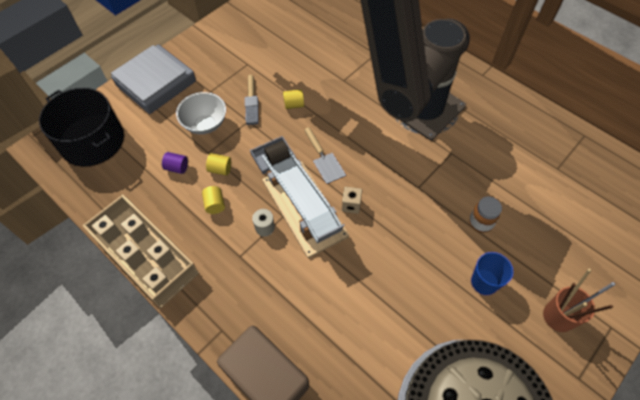

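View pics/top0.png

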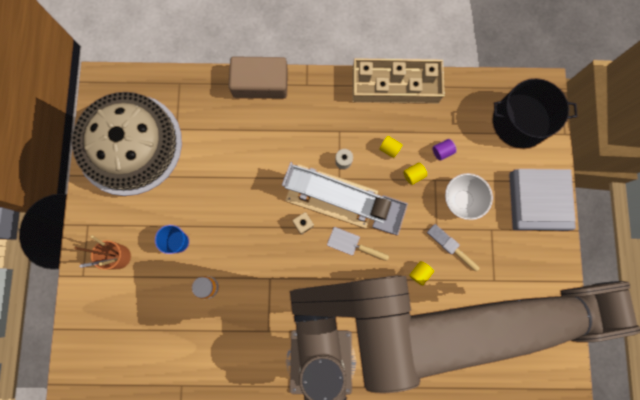

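The scene view shows the dark drum at about (277,152) at the gutter's low end, with the stop near (325,225). In the top view the drum is at about (380,209) and the stop end near (290,178). Next I'll zoom in.

Run:
```python
import cv2,numpy as np
a=cv2.imread("pics/top0.png")[155:245,270:420]; b=cv2.imread("pics/scene0.png")[130:260,240:370]
a=cv2.resize(a,None,fx=5,fy=5,interpolation=2)[:,:750]; cv2.imwrite("pics/topz.png",a)
cv2.imwrite("pics/scz.png",cv2.resize(b,None,fx=4.5,fy=4.5,interpolation=2))
```

```text
(no output)
```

View pics/topz.png

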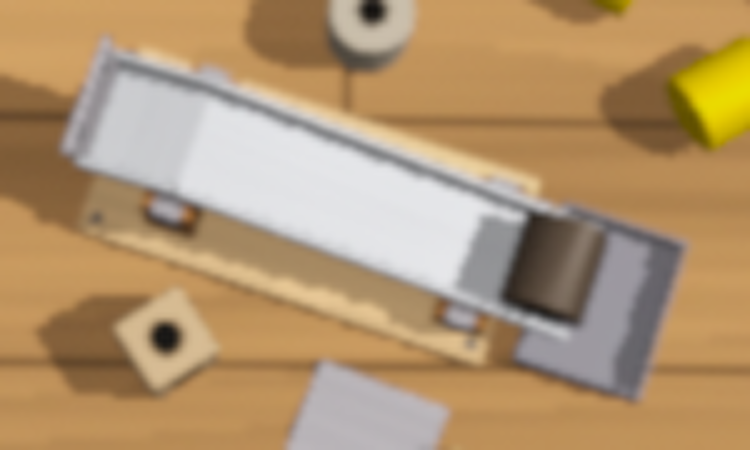

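View pics/scz.png

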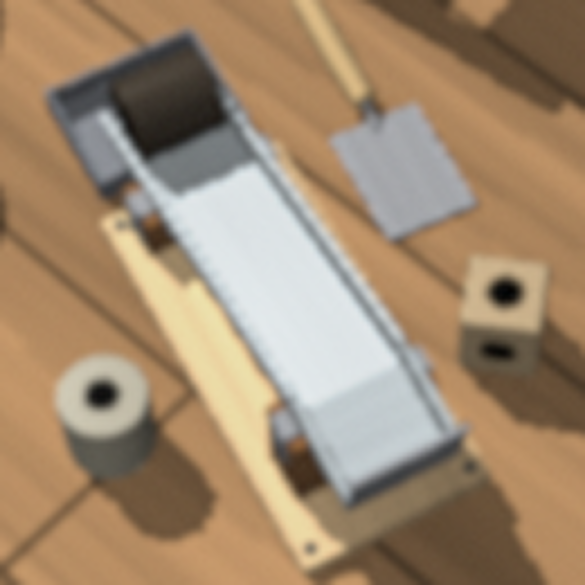

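```bash
cat > h.py <<'E'
import numpy as np
def ray(c,u,v):
    f=200/np.tan(np.radians(float(c["fovy"]))/2); E=c["extrinsics"]
    d=E[:3,:3]@np.array([(u-float(c["cx"]))/f,-(v-float(c["cy"]))/f,-1]); return E[:3,3],d
def onz(c,u,v,z):
    o,d=ray(c,u,v); return o+d*(z-o[2])/d[2]
def tri(c1,p1,c2,p2):
    o,d=ray(c1,*p1);q,e=ray(c2,*p2); s=np.linalg.lstsq(np.c_[d,-e],q-o,rcond=None)[0]
    a,b=o+d*s[0],q+e*s[1]; return (a+b)/2,np.linalg.norm(a-b)
E
python3 - <<'E'
import numpy as np; from h import *
T=np.load("pics/top0.npz");S=np.load("pics/scene0.npz")
t=lambda x,y:(270+x/5,155+y/5); s=lambda x,y:(240+x/4.5,130+y/4.5)
P={"stopR":(t(107,38),s(350,500),.1185),"stopL":(t(66,152),s(465,430),.1185),
"crestR":(t(205,97),s(305,402),.085),"crestL":(t(180,190),s(396,360),.085),
"drum":(t(556,268),s(168,97),.0723),"lowL wall top":(t(570,335),s(190,100),.058)}
for k,(a,b,z) in P.items():
    p,e=tri(T,a,S,b); print(k,p.round(4),round(e,4),onz(T,*a,z).round(4),onz(S,*b,z).round(4))
E
```

```text
stopR [0.6159 0.102  0.106 ] 0.0033 [0.6135 0.0999 0.1185] [0.6193 0.1075 0.1185]
stopL [0.5416 0.124  0.1129] 0.0001 [0.5403 0.1237 0.1185] [0.5438 0.1257 0.1185]
crestR [0.5827 0.0381 0.0935] 0.0007 [0.5846 0.0385 0.085 ] [0.5798 0.0346 0.085 ]
crestL [0.5236 0.0541 0.0847] 0.0017 [0.524  0.0534 0.085 ] [0.5234 0.0549 0.085 ]
drum [ 0.478  -0.1842  0.0766] 0.0026 [ 0.4794 -0.1859  0.0723] [ 0.4755 -0.1854  0.0723]
lowL wall top [ 0.444  -0.202   0.0198] 0.0003 [ 0.4386 -0.1963  0.058 ] [ 0.4612 -0.1812  0.058 ]
```

```bash
cat >> h.py <<'E'
from scipy.spatial.transform import Rotation as Ro
O=np.array([.553,.0455,.085]); YAW=71.8
def frame():
    G=(Ro.from_euler("z",YAW,degrees=True)*Ro.from_euler("y",-10,degrees=True)).as_matrix()
    return G
def tip_of(s,oh):
    return frame().T@(s["eef_pos"]+Ro.from_quat(s["tcp_rot"]).apply([0,0,oh])-O)*1000
def row(s,oh,g,tilt=0):
    "row to bring tip to gutter point g (mm), tool x uphill, z into floor"
    G=frame(); R=Ro.from_matrix(np.c_[G[:,0],-G[:,1],-G[:,2]])*Ro.from_euler("y",tilt,degrees=True)
    C=Ro.from_quat(s["tcp_rot"]); p=O+G@(np.array(g)/1000)-R.apply([0,0,oh])
    return (((C.inv()*R).as_rotvec()/2/np.pi).round(4), (C.inv().apply(p-s["eef_pos"])/.2).round(4), p.round(4))
E
python3 - <<'E'
from plant import ctrl; from h import *
print(ctrl.finger_overhang); s=ctrl.get_state(); oh=ctrl.finger_overhang
print(row(s,oh,[-310,0,110]))
E
```

```text
0.014
(array([ 0.0132,  0.0254, -0.1537]), array([ 1.7908, -1.4662,  0.4575]), array([ 0.4509, -0.265 ,  0.1533]))
```

Emit:
send_rows(moves="0.002 0.004 -0.025 0.15 -0.12 0 -1;0.004 0.008 -0.05 0.3 -0.24 0 -1;0.006 0.012 -0.075 0.45 -0.36 0 -1;0.009 0.017 -0.1 0.6 -0.49 0 -1;0.011 0.021 -0.125 0.75 -0.61 0 -1;0.013 0.025 -0.154 0.9 -0.73 0 -1;0.013 0.025 -0.154 1 -0.82 0 -1;0.013 0.025 -0.154 1 -0.82 0 -1", newtons=20)

```text
time: 1.1
eef_pos: [0.3362, -0.4327, 0.2448]
tcp_rot: [0.806, 0.586, 0.069, -0.05]
contact_force: [-0.5, -0.0, 1.0]
opening: 0.001
finger_force: 0.0
```

Run:
```python
from plant import ctrl; from h import *
s=ctrl.get_state(); oh=ctrl.finger_overhang; print(s["time"],s["opening"],s["eef_pos"],oh)
print(row(s,oh,[-310,0,110]))
```

```text
1.1 0.0011930138510905252 [ 0.3361716  -0.43270625  0.24482864] 0.014
(array([-0.0001,  0.0006,  0.0006]), array([0.8827, 0.287 , 0.6169]), array([ 0.4509, -0.265 ,  0.1533]))
```

Emit:
send_rows(moves="0 0 0 0.22 0.07 0.1 -1;0 0 0 0.45 0.15 0.2 -1;0 0 0 0.66 0.22 0.3 -1;0 0 0 0.8 0.27 0.45 -1;0 0 0 0.88 0.287 0.55 -1;0 0 0 0.88 0.287 0.61 -1;0 0 0 0.88 0.287 0.61 -1")

```text
time: 1.98
eef_pos: [0.4498, -0.2681, 0.154]
tcp_rot: [0.807, 0.585, 0.069, -0.05]
contact_force: [-0.2, 0.2, 0.3]
opening: 0.002
finger_force: 0.0
```

Run:
```python
from plant import ctrl; from h import *; import cv2
s=ctrl.get_state(); oh=.014; print(s["time"],s["eef_pos"],tip_of(s,oh))
for n in("wrist","top"):
    c=ctrl.read_camera(n); np.savez(f"pics/{n}1.npz",**c); cv2.imwrite(f"pics/{n}1.png",c["image"][:,:,::-1])
c=np.load("pics/wrist1.npz");print(c["extrinsics"].round(3),c["fovy"])
```

```text
1.975 [ 0.4497627 -0.2680947  0.1539643] [-3.13214077e+02  1.41488666e-01  1.11246777e+02]
[[ 0.95   0.308  0.044  0.467]
 [-0.312  0.941  0.133 -0.216]
 [-0.001 -0.14   0.99   0.294]
 [ 0.     0.     0.     1.   ]] 63.87556756347699
```

View pics/wrist1.png

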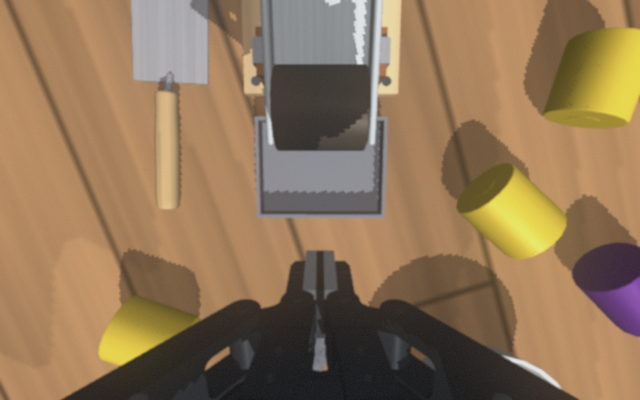

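The wrist view shows the gutter aligned with the tool, with walls at columns ~267 and ~377, the drum spanning (272–370, 65–150), and the shut fingertips at (320,255).

Run:
```python
from h import *
c=np.load("pics/wrist1.npz"); G=frame()
def gz(u,v,z):  # onto plane at height z (mm) in gutter frame
    o,d=ray(c,u,v); o=G.T@(o-O)*1000; d=G.T@d; return (o+d*(z-o[2])/d[2]).round(1)
print("drum top mid",gz(321,107,45)); print("near edge",gz(272,150,22),gz(369,150,22)); print("far",gz(321,65,50))
print("walls",gz(268,140,18),gz(377,140,18),gz(264,10,18),gz(382,10,18))
print("tip",gz(320,252,111))
```

```text
drum top mid [-238.6    0.    45. ]
near edge [-268.7   35.1   22. ] [-268.6  -34.6   22. ]
far [-2.15e+02  1.00e-01  5.00e+01]
walls [-262.1   38.3   18. ] [-262.   -40.7   18. ] [-179.3   36.8   18. ] [-179.3  -39.3   18. ]
tip [-305.4    0.6  111. ]
```

Emit:
send_rows(moves="0 0 0 0.05 0 0.15 -1;0 0 0 0.09 0.005 0.3 -1;0 0 0 0.09 0.005 0.4 -1;0 0 0 0.09 0.005 0.475 -1;0 0 0 0.09 0.005 0.475 -1;0 0 0 0.09 0.005 0.475 -1;0 0 0 0.09 0.005 0.475 -1")

```text
time: 2.95
eef_pos: [0.4627, -0.2365, 0.0655]
tcp_rot: [0.807, 0.585, 0.069, -0.048]
contact_force: [0.1, 0.3, 1.4]
opening: 0.001
finger_force: 0.0
```

Run:
```python
from plant import ctrl; from h import *; import cv2
s=ctrl.get_state(); print(s["time"],s["contact_force"],tip_of(s,.014))
c=ctrl.read_camera("wrist"); np.savez(f"pics/w2.npz",**c); cv2.imwrite(f"pics/w2.png",c["image"][:,:,::-1])
```

```text
2.95 [0.06310801 0.33347056 1.36432554] [-295.11748173   -2.30682225   18.21052208]
```

View pics/w2.png

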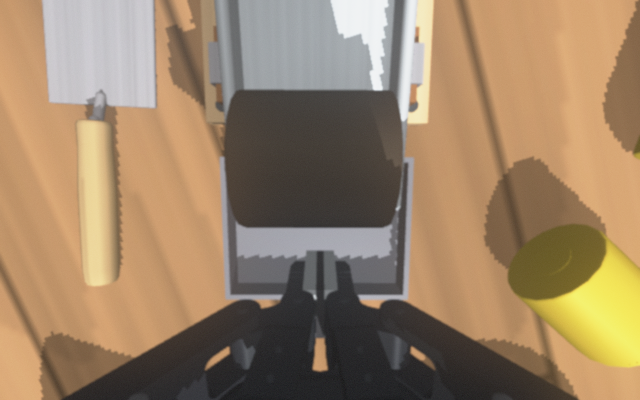

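The fingertip sits about 12 mm behind the drum, roughly 2 mm right of its middle. I'll centre it, lower it slightly and push at 40 mm/s.

Emit:
send_rows(moves="0 0 0 0.02 -0.01 0.015 -1;0 0 0 0.04 -0.01 0.015 -1;0 0 0 0.055 -0.01 0.015 -1;0 0 0 0.07 -0.01 0.015 -1;0 0 0 0.085 -0.01 0.015 -1;0 0 0 0.1 -0.01 0.015 -1;0 0 0 0.115 -0.01 0.015 -1;0 0 0 0.135 -0.01 0.015 -1;0 0 0 0.155 -0.01 0.015 -1;0 0 0 0.175 -0.01 0.015 -1;0 0 0 0.195 -0.01 0.015 -1;0 0 0 0.215 -0.01 0.015 -1")

```text
time: 4.5
eef_pos: [0.4736, -0.1941, 0.0687]
tcp_rot: [0.807, 0.585, 0.069, -0.05]
contact_force: [0.6, -1.3, 0.1]
opening: -0.001
finger_force: 0.5
```

Run:
```python
from plant import ctrl; from h import *; import cv2
s=ctrl.get_state(); print(s["time"],s["contact_force"],tip_of(s,.014))
c=ctrl.read_camera("wrist"); np.savez(f"pics/w3.npz",**c); cv2.imwrite(f"pics/w3.png",c["image"][:,:,::-1])
```

```text
4.5 [ 0.55224862 -1.32409918  0.13924435] [-251.44590511    0.63445306   13.80789499]
```

View pics/w3.png

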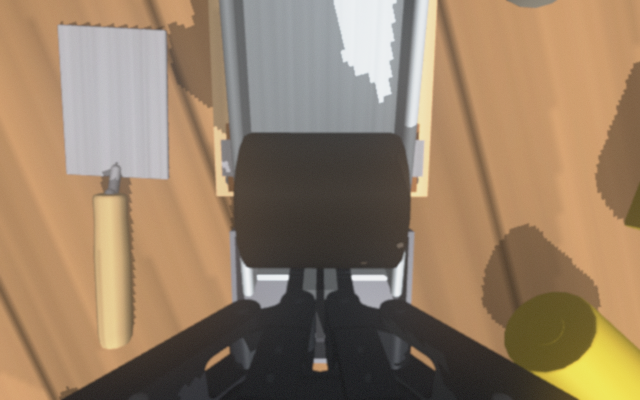

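The drum is square, centred and rolling with about 1.4 N. I'll carry on.

Emit:
send_rows(moves="0 0 0 0.025 0 0 -1;0 0 0 0.05 0 0 -1;0 0 0 0.075 0 0 -1;0 0 0 0.1 0 0 -1;0 0 0 0.125 0 0 -1;0 0 0 0.15 0 0 -1;0 0 0 0.175 0 0 -1;0 0 0 0.2 0 0 -1;0 0 0 0.225 0 0 -1;0 0 0 0.25 0 0 -1;0 0 0 0.275 0 0 -1;0 0 0 0.3 0 0 -1")

```text
time: 6.05
eef_pos: [0.4919, -0.1378, 0.0789]
tcp_rot: [0.807, 0.585, 0.069, -0.05]
contact_force: [0.6, -0.2, 0.5]
opening: -0.004
finger_force: 0.5
```

Emit:
send_rows(moves="0 0 0 0.025 0 0 -1;0 0 0 0.05 0 0 -1;0 0 0 0.075 0 0 -1;0 0 0 0.1 0 0 -1;0 0 0 0.125 0 0 -1;0 0 0 0.15 0 0 -1;0 0 0 0.175 0 0 -1;0 0 0 0.2 0 0 -1;0 0 0 0.225 0 0 -1;0 0 0 0.25 0 0 -1;0 0 0 0.275 0 0 -1;0 0 0 0.3 0 0 -1")

```text
time: 7.55
eef_pos: [0.5103, -0.0816, 0.0891]
tcp_rot: [0.807, 0.585, 0.069, -0.05]
contact_force: [-0.4, -0.8, 0.3]
opening: 0.001
finger_force: 0.5
```

Run:
```python
from plant import ctrl; from h import *; import cv2
s=ctrl.get_state(); print(s["time"],s["contact_force"],tip_of(s,.014))
c=ctrl.read_camera("wrist"); np.savez(f"pics/w4.npz",**c); cv2.imwrite(f"pics/w4.png",c["image"][:,:,::-1])
```

```text
7.55 [-0.3994002  -0.78966096  0.31129821] [-131.41078527    0.82106402   13.3113987 ]
```

View pics/w4.png

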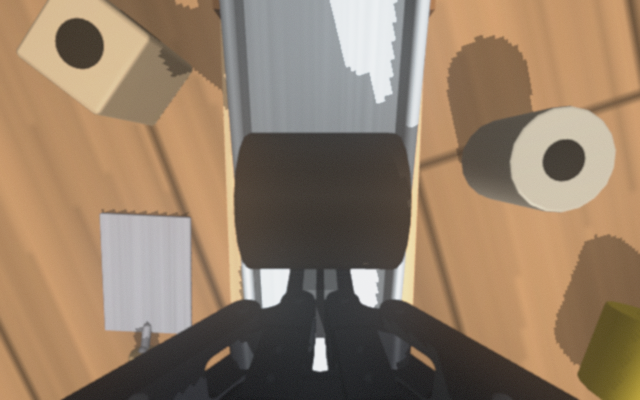

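Emit:
send_rows(moves="0 0 0 0.025 0 0 -1;0 0 0 0.05 0 0 -1;0 0 0 0.075 0 0 -1;0 0 0 0.1 0 0 -1;0 0 0 0.125 0 0 -1;0 0 0 0.15 0 0 -1;0 0 0 0.175 0 0 -1;0 0 0 0.2 0 0 -1;0 0 0 0.225 0 0 -1;0 0 0 0.25 0 0 -1;0 0 0 0.275 0 0 -1;0 0 0 0.3 0 0 -1")

```text
time: 9.1
eef_pos: [0.5287, -0.0254, 0.0992]
tcp_rot: [0.807, 0.585, 0.069, -0.05]
contact_force: [-0.3, -0.8, 0.8]
opening: 0.002
finger_force: 0.5
```

Emit:
send_rows(moves="0 0 0 0.015 0 0 -1;0 0 0 0.03 0 0 -1;0 0 0 0.045 0 0 -1;0 0 0 0.06 0 0 -1;0 0 0 0.075 0 0 -1;0 0 0 0.09 0 0 -1;0 0 0 0.105 0 0 -1;0 0 0 0.12 0 0 -1;0 0 0 0.135 0 0 -1;0 0 0 0.15 0 0 -1;0 0 0 0.165 0 0 -1;0 0 0 0.18 0 0 -1")

```text
time: 10.6
eef_pos: [0.5397, 0.0082, 0.1053]
tcp_rot: [0.807, 0.585, 0.069, -0.05]
contact_force: [-0.1, 0.2, -0.2]
opening: 0.003
finger_force: 0.2
```

Run:
```python
from plant import ctrl; from h import *; import cv2
s=ctrl.get_state(); print(s["time"],s["contact_force"],tip_of(s,.014))
c=ctrl.read_camera("wrist"); np.savez(f"pics/w5.npz",**c); cv2.imwrite(f"pics/w5.png",c["image"][:,:,::-1])
```

```text
10.6 [-0.06089781  0.15394813 -0.18668538] [-35.48063622   1.02082798  12.86428765]
```

View pics/w5.png

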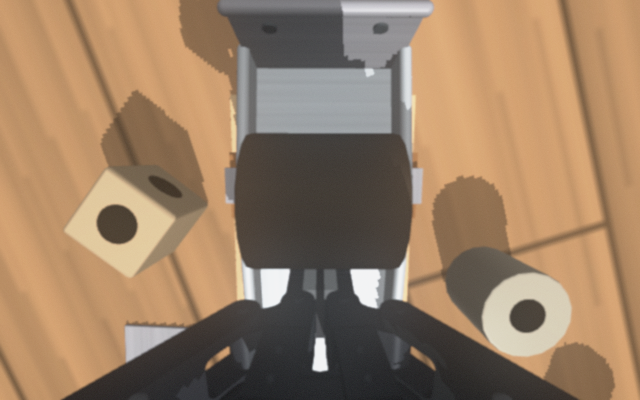

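The drum is right at the crest and the push force has dropped to nearly zero. I'll ease it over.

Emit:
send_rows(moves="0 0 0 0.01 0 0 -1;0 0 0 0.02 0 0 -1;0 0 0 0.03 0 0 -1;0 0 0 0.04 0 0 -1;0 0 0 0.05 0 0 -1;0 0 0 0.06 0 0 -1;0 0 0 0.07 0 0 -1;0 0 0 0.08 0 0 -1;0 0 0 0.08 0 0 -1;0 0 0 0.08 0 0 -1;0 0 0 0.08 0 0 -1;0 0 0 0.08 0 0 -1")

```text
time: 12.15
eef_pos: [0.5445, 0.0229, 0.108]
tcp_rot: [0.807, 0.585, 0.069, -0.05]
contact_force: [-0.1, 0.4, 0.2]
opening: 0.001
finger_force: 0.0
```

Run:
```python
from plant import ctrl; from h import *; import cv2
s=ctrl.get_state(); print(s["time"],s["contact_force"],tip_of(s,.014))
c=ctrl.read_camera("wrist"); np.savez(f"pics/w6.npz",**c); cv2.imwrite(f"pics/w6.png",c["image"][:,:,::-1])
```

```text
12.15 [-0.10633233  0.37461701  0.17902998] [-19.81983396   1.01316058  12.8204048 ]
```

View pics/w6.png

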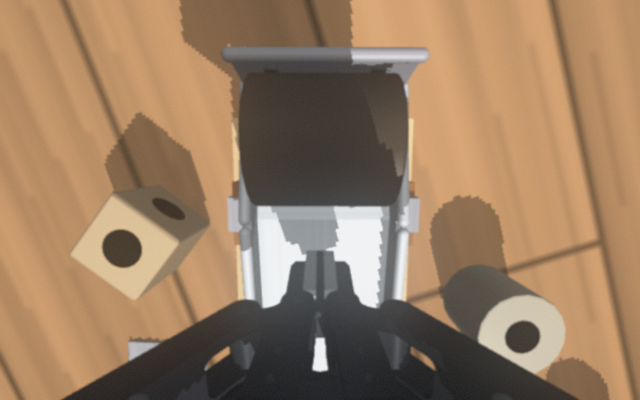

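The drum lies against the stop, square, with clear space to the fingers. I'll withdraw.

Emit:
send_rows(moves="0 0 0 -0.1 0 0 -1;0 0 0 -0.15 0 -0.15 -1;0 0 0 -0.2 0 -0.35 -1;0 0 0 -0.25 0 -0.55 -1;0 0 0 -0.3 0 -0.75 -1;0 0 0 -0.3 0 -0.75 -1;0 0 0 -0.3 0 -0.75 -1;0 0 0 -0.3 0 -0.75 -1")

```text
time: 13.2
eef_pos: [0.5173, -0.0566, 0.2437]
tcp_rot: [0.807, 0.585, 0.068, -0.051]
contact_force: [-0.5, -0.4, -1.1]
opening: 0.003
finger_force: 0.0
```

Run:
```python
from plant import ctrl; from h import *; import cv2
G=frame()
for i in range(2):
    c=ctrl.read_camera("wrist"); hsv=cv2.cvtColor(c["image"],cv2.COLOR_RGB2HSV)
    m=(hsv[...,2]<75).astype(np.uint8); m[230:]=0
    n,_,st,ce=cv2.connectedComponentsWithStats(m); 
    for j in range(1,n):
        if st[j,4]>600: print(st[j],[ (G.T@(onz(c,*ce[j],.110)-O)*1000).round(1)])
print(ctrl.get_state()["contact_force"]); cv2.imwrite("pics/w7.png",c["image"][:,:,::-1])
```

```text
[ 277    0   87   82 5633] [array([47.5,  4.4, 17. ])]
[ 617  147   23   83 1187] [array([ -67.5, -261.9,   37.3])]
[ 277    0   87   82 5647] [array([47.5,  4.4, 17. ])]
[ 616  147   24   83 1173] [array([ -67.2, -262. ,   37.2])]
[-0.62505797 -0.44056511 -0.65555911]
```

View pics/w7.png

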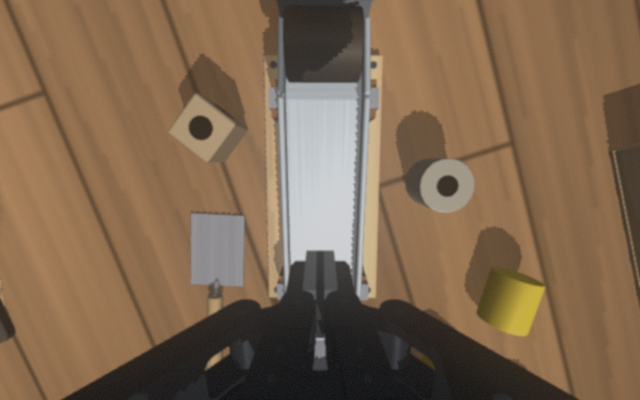

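The drum sits on the landing against the stop, at about (324,42), and doesn't move between frames. The hand is clear and the bystanders are in place.

```bash
python3 -c "
from plant import ctrl
print(ctrl.sign_off())"
```

```text
the job is handed in; nothing more can be done
None
```

I rolled the drum up the gutter and over the crest; it lies still against the end stop, the hand is clear, the bystanders in view did not appear to move, and I handed the job in (no verdict came back).

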